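# Pop the battery hatch of the backlight unit

### The job

Open the battery hatch of the backlight unit, the white box whose hatch carries the orange press pad: press the pad straight down once, all the way in, let go so that the hatch pops up by itself, then take the hand away and watch for about three seconds that it stays open, ending clear of everything. A second press would shut the hatch again, so press only once; do not touch the pump unit with the blue pad, pick nothing up, and leave the loose things on the bench where they are.

Things in the scene. Friction and masses are not known exactly. Their poses are not given: they have to be found in the camera images.
- light_hatch_pad (a point): Centre of the top of the orange press pad (30 x 40 mm), flush on the grey hatch (96 x 58 mm) of the backlight unit, 84 mm above the bench; 25 mm from the hatch's free edge, 71 mm from its hinge. Shut: z up, x to the hinge (away from the robot), y along the hinge. Push down with 2 to 4 N; the latch frees at about 4 mm, firm stop at 6.6 mm: press until some 8 N. Let go: it pops up after the finger
- light_unit: The backlight unit, fixed white box 140 x 88 mm, 75 mm high; origin at the centre of its underside, x away from the robot (yaw up to 25 degrees either way). Its grey hatch plate lies on top, upper face 84 mm above the bench; left to itself the hatch swings open in about a second
- light_hatch_hinge (a point): Middle of the hinge axis of the backlight unit's hatch, 79 mm above the bench, at the edge away from the robot; the open hatch stands over it, its free edge about 170 mm above the bench
- light_hatch (a joint): Angle of the backlight unit's hatch, rad: 0 shut and latched, down to -0.094 pressed right in, about 1.2 standing fully open; a spring opens it and holds it open
- light_latch (a joint): Hidden sliding cam inside the push-push latch of the backlight unit, m: 0 latched, about +0.0045 when pressed in and let go, about -0.008 once the hatch has opened, where it waits to catch the hatch if it is pressed shut again
- pump_hatch_pad (a point): Centre of the upper face of the blue press pad of the pump unit, a second fixed white box of the same shape and size, with the same kind of hatch: not to be touched
- pump_hatch (a joint): Angle of the pump unit's hatch, rad, 0 shut; it stays shut
- pump_unit: The pump unit, white box 140 x 88 x 75 mm with the blue pad on its hatch; origin at the centre of its underside, x away from the robot
- cell: Loose spare battery cell, green cylinder 26 mm across and 50 mm high, standing upright between the two units; origin at the centre of its underside
- jar: Loose amber glass sample jar 40 mm across and 60 mm high, standing on the left; origin at the centre of its underside
- dish: Loose white shallow dish 84 mm across and 14 mm high, on the left; origin at the centre of its underside
- mug: Loose blue mug 76 mm across and 90 mm high, on the right; origin at the centre of its underside
- slides: Loose closed slide box, white with a blue lid, 85 x 34 x 38 mm, on the right; origin at the centre of its underside
- driver: Loose screwdriver 160 mm long lying across the bench in front, on the right; origin under its middle, x along it
- puck: Loose aluminium disc 48 mm across and 14 mm high, lying in front on the left; origin at the centre of its underside
Mind the look-alikes: they are no part of the job. What is shaped like the light_unit but brown or green is not meant.

How it is judged:
On the way, in this order (a step that is already met when the one before it is completed fails the run):
1. the backlight unit's hatch is pressed in (value of joint light_hatch below -0.035 rad).
2. the hatch has popped open and stays open by itself, untouched, for two seconds (value of joint light_hatch above 1 rad and contact force between anything else and light_hatch below 0.2 N), for 2 s.
At the end, for the whole second after the job is handed in: The backlight unit's hatch stands open by more than 1.0 rad, at rest, the pump unit's hatch is still shut, and no loose thing is more than 20 mm from where it was (value of joint light_hatch above 1 rad and velocity of joint light_hatch between -0.05 and 0.05 rad/s and value of joint pump_hatch between -0.02 and 0.03 rad and distance of each of cell, jar, dish, mug, slides, driver, puck from where it was at the start of the episode below 0.02 m); the robot touches nothing.
It fails at once if the hatch is pushed back down after it has opened (a second press) (value of joint light_latch below -0.004 m and value of joint light_hatch below 0.1 rad).
It fails at once if the pump unit is touched (contact force between any of the fingers, the arm and pump_unit above 1 N).
It fails at once if a loose thing is lifted, carried or knocked more than 20 mm away (distance of any of cell, jar, dish, mug, slides, driver, puck from where it was at the start of the episode above 0.02 m).
It also fails if it takes over 35 s, if anything falls off the work surface, if the arm or the gripper's body presses on something with over 40 N, if the wrist force passes 120 N, or if a joint passes its speed limit or range.

### The arm

A 6-joint arm with a two-finger parallel gripper is mounted at the origin on the work surface. World frame = base frame: x ahead of the robot, y to its left, z up, the work surface at z = 0. Lengths are in m, angles in rad, forces in N, time in s.
With the tool pointing down it reaches from about 0.4 to 0.825 m from the base axis. Payload 7 kg.
Tool frame: the origin (TCP) lies midway between the tips of the shut fingers; the grasp point (between the pads) lies 19 mm behind it; z points along the fingers, y is the line along which they close (so a half turn about z gives the same grasp; the last joint's range is limited). The gripper opens to 85 mm and grips with 20 to 120 N. Pads are 22 mm wide; open, the fingers measure 114 mm over their backs; the gripper's body (76 mm by 85 mm) begins 54 mm behind the grasp point. The pads swing forward as they close: fully open they stand 13 mm farther back than shut.
Start: joints at [1.562, 0.359, 0.012, 0, -1.224, -0.288], TCP at [0.197, 0.645, 0.231] pointing down, gripper open.
Joint ranges: [-3.07, 3.07], [-1.43, 2.12], [-1.02, 1.25], [-3.03, 1.67], [-3.05, -0], [-3.03, 3.03]. Speed limits (rad/s): [2.39, 2.39, 3.01, 3.14, 3.14, 3.14].

### API

Orientations are given as a unit quaternion [w, x, y, z].
In Python, from workcell import state, read_camera, camera_model, job_done gives the robot as it stands.
- The arm moves only by the shell command python3 -m handwheel 'ROWS' [FORCE]. ROWS is JSON, a list of rows, each an object with "hand": the opening, from -1 (shut) to 1 (fully open); "delta_pos": the shift along the world's x, y, z in m, a list of three; "turn": the turn about the world's z in rad. In form: [{"hand": hand, "delta_pos": [dx, dy, dz], "turn": turn}, ...]. A call has exactly 8 rows; each row is the pose to reach, as a shift and turn from the pose commanded when the call began; what a row does not reach only later rows make up. A row lasts 1/12 s, in which the tool goes at most 41.7 mm and 7.16 degrees, less where a joint would pass 70% of its speed; a pose out of reach is approached as far as the arm can. A call with a gripper value outside its range is refused whole. The fingers move at their own pace and stop on an object; FORCE is the grip in N (left out, the last holds). Time passes only in rows, so rows that repeat a pose let the fingers close, or fill a call up. It gives the time, the measured TCP pose, the force, the opening and the grip force at its end, in the units of the state.
- state(): the state, without advancing time (a new reading comes with each control period).
- read_camera(name): name is "scene" or "top" or "wrist"; returns the picture (400x640x3 uint8, blue, green, red); there is no depth.
- camera_model(name): a dict with "intrinsics" (3x3 intrinsics, pixels), "dist" ([k1, k2, p1, p2, k3] as OpenCV has them; the pictures are not rectified), "R" (3x3) and "t" (3): a world point X has camera coordinates R X + t. Camera axes: x right, y down, z forward; pixel columns grow to the right and rows downward; lengths in m; the calibration is good to about 2 mm. A picture is of the moment at which its call begins: read the wrist's pose just before it. camera_model takes no time and is no camera call; for the wrist camera it gives the pose at the moment of the call.
- job_done(): hands the job in; it is judged then, once.
The state is a dict: "t": time; "joint_positions": joint angles; "joint_velocities": joint speeds; "effort": joint torques, N m; "tool_pos": TCP position; "eef_rot": TCP orientation; "force": force on the tool from outside, world axes, zero at the start; "torque": the same for the moment, N m; "gripper_width": finger opening in m; "gripper_force": force on a finger pad.
Only numpy, scipy, OpenCV 4.12 (cv2) and the standard library are available. Lean on these libraries where they do the work, as an engineer would, in place of code of your own. Each camera call takes 0.05 s, during which the arm holds its last target. There are 200 camera calls.

## Working session

There is one attempt and no reset: what is moved stays moved. The work goes in short steps, Python scripts to look and compute and a shell command to move; the robot and the scene stay as the last step left them, time stands still between calls to the robot, and variables do not carry over. Pictures are saved under pics/ and viewed, at most 10 in all, crops included, and the job is handed in when it is done.

```bash
mkdir -p pics; python3 - <<'E'
from workcell import *
import cv2,numpy as np
s=state();print(s['t'],s['tool_pos'],s['eef_rot'],s['force'])
a=read_camera("top");b=read_camera("scene")
cv2.imwrite("pics/top.png",a);cv2.imwrite("pics/scene.png",b)
E
```

```text
0.0 [0.197304   0.64499229 0.23035253] [ 8.45075530e-04  9.88998645e-01 -1.47922156e-01 -4.93941776e-05] [-0.84989465  0.10231274  0.84857316]
```

View pics/top.png

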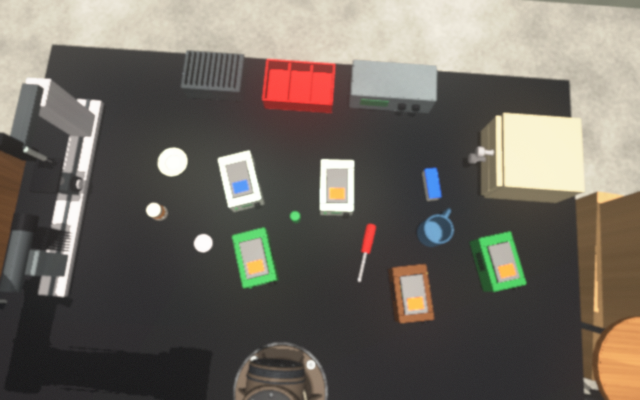

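View pics/scene.png

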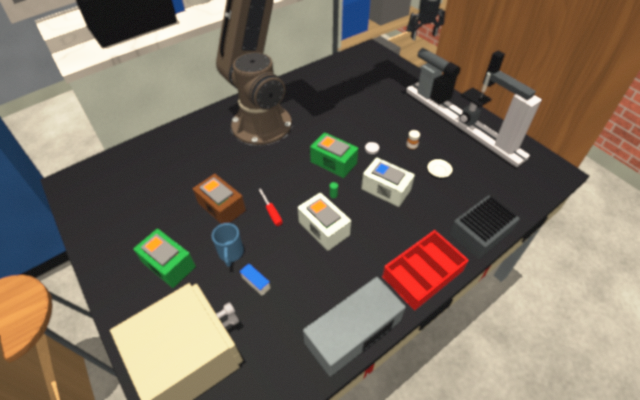

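The top view shows the white backlight unit with its orange pad at about (337,193). In the scene view the pad is at about (318,205). The green and brown boxes are look-alikes. Next I'll measure the pad.

```bash
cat > h.py <<'E'
import cv2,numpy as np
from workcell import *
def ray(m,uv):
    p=cv2.undistortPoints(np.array([[uv]],float),np.array(m['intrinsics']),np.array(m['dist']))[0,0]
    R=np.array(m['R']);return -R.T@np.array(m['t']),R.T@np.array([*p,1])
def onz(m,uv,z):
    c,d=ray(m,uv);return c+d*(z-c[2])/d[2]
def blob(im,lo,hi,near,r=25):
    h=cv2.inRange(cv2.cvtColor(im,cv2.COLOR_BGR2HSV),lo,hi)
    k=np.zeros_like(h);cv2.circle(k,near,r,255,-1)
    cs,_=cv2.findContours(h&k,cv2.RETR_EXTERNAL,cv2.CHAIN_APPROX_NONE)
    c=max(cs,key=cv2.contourArea);M=cv2.moments(c)
    return (M['m10']/M['m00'],M['m01']/M['m00']),c
E
python3 - <<'E'
from h import *
for n,f,near in(("top","top",(337,193)),("scene","scene",(318,205))):
    im=cv2.imread(f"pics/{f}.png");m=camera_model(n)
    uv,c=blob(im,(8,150,120),(22,255,255),near)
    print(n,uv,cv2.contourArea(c),onz(m,uv,.084))
    q=np.array([onz(m,p[0],.084)[:2] for p in c]).astype(np.float32);print(cv2.minAreaRect(q))
    if n=="top":
        uv,c=blob(im,(0,0,150),(179,60,255),(337,186),34)
        q=np.array([onz(m,p[0],.075)[:2] for p in c]).astype(np.float32);print('box',cv2.minAreaRect(q))
        for nm,p,z in(("cell",(295,216),.05),("driver",(369,235),.02),("pumppad",(240,187),.084)):print(nm,onz(m,p,z))
E
```

```text
top (336.5295238095238, 192.97904761904758) 87.5 [ 0.52082823 -0.10838822  0.084     ]
((0.5207897424697876, -0.108348548412323), (0.021865779533982277, 0.029498666524887085), 4.26746129989624)
box ((0.542677640914917, -0.10684745013713837), (0.15121839940547943, 0.09305180609226227), 2.297445297241211)
cell [ 0.45622335 -0.00093431  0.05      ]
driver [ 0.42331991 -0.20722193  0.02      ]
pumppad [0.51796368 0.14999581 0.084     ]
scene (317.91239316239313, 206.10897435897436) 78.0 [ 0.52068071 -0.11052681  0.084     ]
((0.5203885436058044, -0.10999960452318192), (0.027481360360980034, 0.03809290751814842), 3.2264938354492188)
```

The two views agree: the pad is at about (0.521, -0.109) and the box yaw is about 3°. I'll go above it with the hand shut, turned so the fingers line up with the pad.

```bash
python3 -m handwheel '[{"hand":-1,"delta_pos":[0.014,-0.032,0],"turn":0.1},{"hand":-1,"delta_pos":[0.028,-0.064,0],"turn":0.2},{"hand":-1,"delta_pos":[0.042,-0.096,0],"turn":0.3},{"hand":-1,"delta_pos":[0.056,-0.128,0],"turn":0.34},{"hand":-1,"delta_pos":[0.070,-0.160,0],"turn":0.34},{"hand":-1,"delta_pos":[0.084,-0.192,0],"turn":0.34},{"hand":-1,"delta_pos":[0.098,-0.224,0],"turn":0.34},{"hand":-1,"delta_pos":[0.108,-0.251,0],"turn":0.34}]'
python3 -m handwheel '[{"hand":-1,"delta_pos":[0.014,-0.032,0],"turn":0},{"hand":-1,"delta_pos":[0.028,-0.064,0],"turn":0},{"hand":-1,"delta_pos":[0.042,-0.096,0],"turn":0},{"hand":-1,"delta_pos":[0.056,-0.128,0],"turn":0},{"hand":-1,"delta_pos":[0.070,-0.160,0],"turn":0},{"hand":-1,"delta_pos":[0.084,-0.192,0],"turn":0},{"hand":-1,"delta_pos":[0.098,-0.224,0],"turn":0},{"hand":-1,"delta_pos":[0.108,-0.251,0],"turn":0}]'
python3 -m handwheel '[{"hand":-1,"delta_pos":[0.014,-0.032,0],"turn":0},{"hand":-1,"delta_pos":[0.028,-0.064,0],"turn":0},{"hand":-1,"delta_pos":[0.042,-0.096,0],"turn":0},{"hand":-1,"delta_pos":[0.056,-0.128,0],"turn":0},{"hand":-1,"delta_pos":[0.070,-0.160,0],"turn":0},{"hand":-1,"delta_pos":[0.090,-0.200,0],"turn":0},{"hand":-1,"delta_pos":[0.108,-0.252,0],"turn":0},{"hand":-1,"delta_pos":[0.108,-0.252,0],"turn":0}]'
python3 - <<'E'
from h import *
m=camera_model("wrist");im=read_camera("wrist");cv2.imwrite("pics/w1.png",im)
s=state();print(s['t'],s['tool_pos'],s['eef_rot'],s['force'],s['gripper_width'])
K=np.array(m['intrinsics']);u,_=cv2.projectPoints(np.array([[.521,-.109,.084]]),cv2.Rodrigues(np.array(m['R']))[0],np.array(m['t'],float),K,np.array(m['dist']));print('expect',u)
E
```

```text
t: 0.77
tool_pos: [0.3059, 0.3921, 0.2311]
eef_rot: [0.0, 1.0, 0.021, -0.0]
force: [0.7, 0.2, 0.1]
gripper_width: 0.0
gripper_force: 0.0
t: 1.43
tool_pos: [0.4137, 0.1414, 0.2313]
eef_rot: [-0.0, 1.0, 0.021, -0.0]
force: [1.1, 0.2, -0.0]
gripper_width: -0.0004
gripper_force: 0.0
t: 2.1
tool_pos: [0.5222, -0.1122, 0.2306]
eef_rot: [0.0, 1.0, 0.021, -0.001]
force: [0.3, -0.6, 0.1]
gripper_width: 0.0001
gripper_force: 0.0
2.15 [ 0.52237638 -0.11288398  0.23035197] [ 5.06621500e-04  9.99797823e-01  2.00829619e-02 -8.55213964e-04] [ 2.15600152 -0.36522476  1.39502479] -7.686742453542165e-05
expect [[[309.61484767 184.80548611]]]
```

View pics/w1.png

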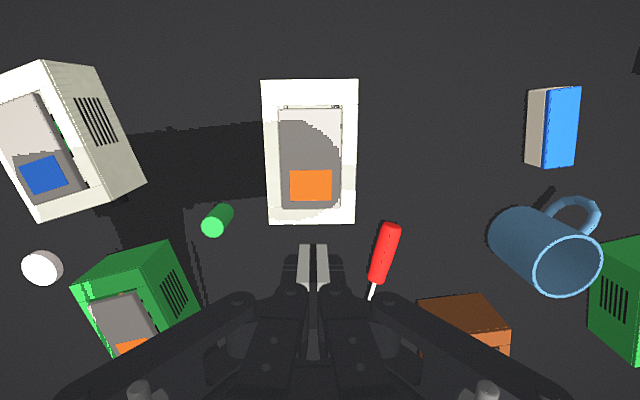

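The wrist view shows the orange pad centred at about (310,185), which is where the estimate projects. I'll descend to just above it, shifting y by +3 mm.

```bash
python3 -m handwheel '[{"hand":-1,"delta_pos":[-0.001,0.003,-0.030],"turn":0},{"hand":-1,"delta_pos":[-0.001,0.003,-0.060],"turn":0},{"hand":-1,"delta_pos":[-0.001,0.003,-0.090],"turn":0},{"hand":-1,"delta_pos":[-0.001,0.003,-0.115],"turn":0},{"hand":-1,"delta_pos":[-0.001,0.003,-0.132],"turn":0},{"hand":-1,"delta_pos":[-0.001,0.003,-0.140],"turn":0},{"hand":-1,"delta_pos":[-0.001,0.003,-0.140],"turn":0},{"hand":-1,"delta_pos":[-0.001,0.003,-0.140],"turn":0}]'
```

```text
t: 2.82
tool_pos: [0.5207, -0.1055, 0.0916]
eef_rot: [0.0, 1.0, 0.022, -0.0]
force: [-0.5, 0.8, -0.0]
gripper_width: -0.0003
gripper_force: 0.0
```

```bash
python3 -m handwheel '[{"hand":-1,"delta_pos":[0,0,-0.003],"turn":0},{"hand":-1,"delta_pos":[0,0,-0.006],"turn":0},{"hand":-1,"delta_pos":[0,0,-0.008],"turn":0},{"hand":-1,"delta_pos":[0,0,-0.009],"turn":0},{"hand":-1,"delta_pos":[0,0,-0.010],"turn":0},{"hand":-1,"delta_pos":[0,0,-0.011],"turn":0},{"hand":-1,"delta_pos":[0,0,-0.012],"turn":0},{"hand":-1,"delta_pos":[0,0,-0.013],"turn":0}]'
```

```text
t: 3.48
tool_pos: [0.5208, -0.1055, 0.0785]
eef_rot: [-0.0, 1.0, 0.022, 0.0]
force: [0.0, 0.8, 3.8]
gripper_width: 0.0001
gripper_force: 1.8
```

```bash
python3 -m handwheel '[{"hand":-1,"delta_pos":[0,0,-0.0005],"turn":0},{"hand":-1,"delta_pos":[0,0,-0.001],"turn":0},{"hand":-1,"delta_pos":[0,0,-0.0015],"turn":0},{"hand":-1,"delta_pos":[0,0,-0.002],"turn":0},{"hand":-1,"delta_pos":[0,0,-0.002],"turn":0},{"hand":-1,"delta_pos":[0,0,-0.002],"turn":0},{"hand":-1,"delta_pos":[0,0,-0.002],"turn":0},{"hand":-1,"delta_pos":[0,0,-0.002],"turn":0}]'
```

```text
t: 4.15
tool_pos: [0.5208, -0.1056, 0.0776]
eef_rot: [0.0, 1.0, 0.022, 0.001]
force: [-4.2, 2.2, 15.2]
gripper_width: 0.0001
gripper_force: 7.8
```

It hit the firm stop at 15 N, so the pad is fully in. Next I'll lift straight up quickly and then back off.

```bash
python3 -m handwheel '[{"hand":-1,"delta_pos":[0,0,0.02],"turn":0},{"hand":-1,"delta_pos":[0,0,0.055],"turn":0},{"hand":-1,"delta_pos":[0,0,0.095],"turn":0},{"hand":-1,"delta_pos":[0,0,0.135],"turn":0},{"hand":-1,"delta_pos":[0,0,0.175],"turn":0},{"hand":-1,"delta_pos":[-0.02,0,0.205],"turn":0},{"hand":-1,"delta_pos":[-0.05,0,0.22],"turn":0},{"hand":-1,"delta_pos":[-0.08,0,0.22],"turn":0}]'
python3 - <<'E'
from h import *
s=state();print(s['t'],s['tool_pos'],s['force'])
cv2.imwrite("pics/s2.png",cv2.resize(read_camera("scene")[120:280,200:456],None,fx=3,fy=3))
E
```

```text
t: 4.82
tool_pos: [0.4411, -0.1057, 0.2993]
eef_rot: [0.0, 1.0, 0.022, 0.002]
force: [-0.4, 1.1, -0.7]
gripper_width: -0.0
gripper_force: 0.0
4.8167 [ 0.44113314 -0.10573695  0.29933866] [-0.36213233  1.08367395 -0.67052193]
```

View pics/s2.png

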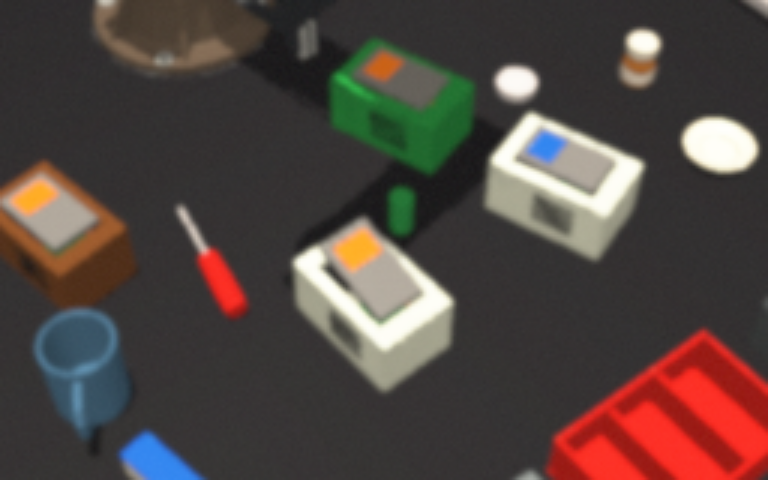

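The crop shows the backlight hatch rising, with its pad at about (356,248) lifted off the box. The hand is clear. I'll wait five calls (about 3.3 s) with the arm still.

```bash
H='hold'
python3 -m handwheel '[{"hand":-1,"delta_pos":[0,0,0],"turn":0},{"hand":-1,"delta_pos":[0,0,0],"turn":0},{"hand":-1,"delta_pos":[0,0,0],"turn":0},{"hand":-1,"delta_pos":[0,0,0],"turn":0},{"hand":-1,"delta_pos":[0,0,0],"turn":0},{"hand":-1,"delta_pos":[0,0,0],"turn":0},{"hand":-1,"delta_pos":[0,0,0],"turn":0},{"hand":-1,"delta_pos":[0,0,0],"turn":0}]' >/dev/null
python3 -m handwheel '[{"hand":-1,"delta_pos":[0,0,0],"turn":0},{"hand":-1,"delta_pos":[0,0,0],"turn":0},{"hand":-1,"delta_pos":[0,0,0],"turn":0},{"hand":-1,"delta_pos":[0,0,0],"turn":0},{"hand":-1,"delta_pos":[0,0,0],"turn":0},{"hand":-1,"delta_pos":[0,0,0],"turn":0},{"hand":-1,"delta_pos":[0,0,0],"turn":0},{"hand":-1,"delta_pos":[0,0,0],"turn":0}]' >/dev/null
python3 -m handwheel '[{"hand":-1,"delta_pos":[0,0,0],"turn":0},{"hand":-1,"delta_pos":[0,0,0],"turn":0},{"hand":-1,"delta_pos":[0,0,0],"turn":0},{"hand":-1,"delta_pos":[0,0,0],"turn":0},{"hand":-1,"delta_pos":[0,0,0],"turn":0},{"hand":-1,"delta_pos":[0,0,0],"turn":0},{"hand":-1,"delta_pos":[0,0,0],"turn":0},{"hand":-1,"delta_pos":[0,0,0],"turn":0}]' >/dev/null
python3 -m handwheel '[{"hand":-1,"delta_pos":[0,0,0],"turn":0},{"hand":-1,"delta_pos":[0,0,0],"turn":0},{"hand":-1,"delta_pos":[0,0,0],"turn":0},{"hand":-1,"delta_pos":[0,0,0],"turn":0},{"hand":-1,"delta_pos":[0,0,0],"turn":0},{"hand":-1,"delta_pos":[0,0,0],"turn":0},{"hand":-1,"delta_pos":[0,0,0],"turn":0},{"hand":-1,"delta_pos":[0,0,0],"turn":0}]' >/dev/null
python3 -m handwheel '[{"hand":-1,"delta_pos":[0,0,0],"turn":0},{"hand":-1,"delta_pos":[0,0,0],"turn":0},{"hand":-1,"delta_pos":[0,0,0],"turn":0},{"hand":-1,"delta_pos":[0,0,0],"turn":0},{"hand":-1,"delta_pos":[0,0,0],"turn":0},{"hand":-1,"delta_pos":[0,0,0],"turn":0},{"hand":-1,"delta_pos":[0,0,0],"turn":0},{"hand":-1,"delta_pos":[0,0,0],"turn":0}]'
python3 - <<'E'
from h import *
cv2.imwrite("pics/s3.png",cv2.resize(read_camera("scene")[120:280,200:456],None,fx=3,fy=3))
E
```

```text
t: 8.2
tool_pos: [0.4404, -0.1055, 0.2963]
eef_rot: [0.0, 1.0, 0.022, 0.0]
force: [0.2, 0.5, -0.1]
gripper_width: -0.0
gripper_force: 0.0
```

View pics/s3.png

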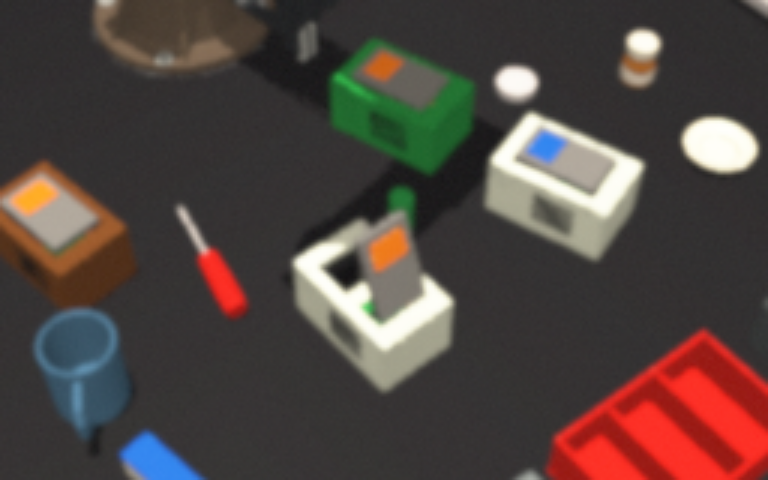

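The hatch stands open, with its pad at about (390,248) in the crop, and nothing else has moved. I'll check the angle and hold a little longer.

```bash
python3 -m handwheel '[{"hand":-1,"delta_pos":[0,0,0],"turn":0},{"hand":-1,"delta_pos":[0,0,0],"turn":0},{"hand":-1,"delta_pos":[0,0,0],"turn":0},{"hand":-1,"delta_pos":[0,0,0],"turn":0},{"hand":-1,"delta_pos":[0,0,0],"turn":0},{"hand":-1,"delta_pos":[0,0,0],"turn":0},{"hand":-1,"delta_pos":[0,0,0],"turn":0},{"hand":-1,"delta_pos":[0,0,0],"turn":0}]' >/dev/null
python3 - <<'E'
from h import *
im=read_camera("scene");m=camera_model("scene")
uv,c=blob(im,(5,150,100),(22,255,255),(330,202),22);print(uv)
yaw=.05;d=np.array([np.cos(yaw),np.sin(yaw)]);h=np.array([.5208,-.109])+.071*d
for a in(.8,.9,1.,1.1,1.2,1.3):
    n=.005;r=-.071*np.cos(a)+n*np.sin(a);z=.079+.071*np.sin(a)+n*np.cos(a)
    u,_=cv2.projectPoints(np.array([[*(h+r*d),z]]),cv2.Rodrigues(np.array(m['R']))[0],np.array(m['t'],float),np.array(m['intrinsics']),np.array(m['dist']));print(a,u.ravel())
E
```

```text
(329.0923913043478, 202.6141304347826)
0.8 [323.70389534 200.28014201]
0.9 [324.97714833 200.48144786]
1.0 [326.35499517 200.89987475]
1.1 [327.82412765 201.53420283]
1.2 [329.36975629 202.38059926]
1.3 [330.975748  203.4325351]
```

The pad's position corresponds to an angle of about 1.2 rad, so the hatch is fully open.

```bash
python3 -c "from workcell import *;print(job_done())"
```

```text
the job is handed in; nothing more can be done
None
```

I pressed the orange pad once, to its firm stop; the backlight hatch popped open and stayed open at about 1.2 rad. The pump unit and loose items look untouched in the pictures, the hand is clear, and the job is handed in.

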